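Release a scanner battery and catch it with the other finger

ROBOT

A 7-joint arm with a two-finger parallel gripper is mounted at the origin on the work surface. World frame = base frame: x ahead of the robot, y to its left, z up, the work surface at z = 0. Lengths are in m, angles in rad, forces in N, time in s.
With the tool pointing down it reaches from about 0.35 to 0.9 m from the base axis. Payload 8.1 kg.
Tool frame: the origin (TCP) lies midway between the tips of the shut fingers; the grasp point (between the pads) lies arm.grasp_offset behind it (arm.grasp_offset is the distance from the TCP to the grasp point, in m); z points along the fingers, y is the line along which they close (so a half turn about z gives the same grasp; the last joint's range is limited). The gripper opens to 92 mm and grips with 3 to 60 N. Pads are 19 mm wide; open, the fingers measure 130 mm over their backs; the gripper's body (75 mm by 190 mm) begins 47 mm behind the grasp point.
Start: joints at [-1.281, 0.434, 0.025, 1.573, -0.012, 1.134, -0.075], TCP at [0.239, 0.577, 0.196] pointing down, gripper open.
Joint ranges: [-2.62, 2.62], [-0.44, 2.09], [-1.27, 1.32], [0.08, 2.57], [-1.32, 4.46], [0.12, 2], [-2.74, 2.74]. Speed limits (rad/s): [2.22, 2.22, 3.01, 3.01, 3.14, 3.14, 3.14].

INTERFACE

Orientations are given as a rotation vector (axis times angle).
In Python, from cell import observe, imaging, arm gives the robot as it stands.
- The arm moves only by the tool apply_moves, never from a script. Its argument "commands" is a list of rows, each a list of 5 numbers: the opening in per cent of the stroke, from 0 (shut) to 100 (fully open), then the shift along the world's x, y, z in units of 0.06 m (1.0 is 0.06 m), then the turn about the world's z in units of 0.5 rad (1.0 is 0.5 rad). A call has 1 to 12 rows; each row shifts and turns the commanded pose from where the row before left it; what a row does not reach is not made up. A row lasts 1/8 s, in which the tool goes at most 62.5 mm and 10.7 degrees, less where a joint would pass 70% of its speed; a pose out of reach is approached as far as the arm can. A call with a number of a shift or a turn outside -1 to 1 is refused whole. A call with a gripper value outside its range is refused whole. The fingers move at their own pace and stop on an object; "newtons" is the grip in N (left out, the last holds). Time passes only in rows, so rows that do not move let the fingers close. It gives the time, the measured TCP pose, the force, the opening and the grip force at its end, in the units of the state.
- observe(): the state, without advancing time (a new reading comes with each control period).
- imaging.get_image(name): name is "side" or "top" or "wrist"; returns (picture, depth): 480x640x3 uint8, red, green, blue; 480x640 float32, m along the optical axis (not along the pixel's ray), 0 where there is no reading.
- imaging.camera_params(name): a dict with "camera_matrix" (3x3 intrinsics, pixels), "origin" and "rotation" of the camera in the world; the wrist camera has in their place "tool_from_camera" (4x4, takes a point from camera to tool coordinates, whose origin is the TCP and whose axes are the flange's). Camera axes: x right, y up, looking along -z (the intrinsics and any distortion apply to the point x, -y, -z); pixel columns grow to the right and rows downward; lengths in m; the calibration is good to about 2 mm. A picture is of the moment at which its call begins: read the wrist's pose just before it. camera_params takes no time and is no camera call.
- arm.sign_off(): hands the job in; it is judged then, once.
The state is a dict: "clock": time; "joints": joint angles; "dq": joint speeds; "joint_efforts": joint torques, N m; "position": TCP position; "ee_rot": TCP orientation; "force": force on the tool from outside, world axes, zero at the start; "ft_torque": the same for the moment, N m; "width": opening from 0.0 (shut) to 1.0 (fully open); "gripper_force": force on a finger pad.
Only numpy, scipy, OpenCV 4.12 (cv2) and the standard library are available. Lean on these libraries where they do the work, as an engineer would, in place of code of your own. Each camera call takes 0.05 s, during which the arm holds its last target. There are 200 camera calls.

TASK

On the two-bay battery charger, press down the release key beside the thicker of the two packs with one finger until the pack is let go, and with the other finger, held a little in front of the pack, stop it as the spring shoves it out, so that it comes off its contacts but does not slide away. Finish in that pose, with the key still held down and the pack still pushing against the other finger. Lift nothing, and leave the thinner pack latched and everything else on the bench where it is.

Things in the scene. Friction and masses are not known exactly. Their poses are not given: they have to be found in the camera images.
- charger: Light grey two-bay battery charger fixed to the bench, 190 x 190 mm. Origin: centre of its underside. Packs come out along its -x (the open front) on white strips 24 mm above the bench, 2 mm over the deck. Bays at y = +34 (left), -34 mm (right), between guides 10 mm higher than the strips, x -20 to +58 mm; back block 64 mm high from x = +58; deck open, but for the keys, from x = -32 to -95 mm.
- ejector_left (a joint): Travel in m of the left bay's spring plate behind the pack: 0 with a pack seated, 0.036 fully out. It pushes the pack to charger -x with 4 N at 0, 3 N at 0.018, 2 N at 0.036. Once the key is 5 mm down it shoves the pack out in a fraction of a second, and a pack that nothing stops slides off the deck: the stopping finger must already stand in front of it.
- ejector_right (a joint): Travel in m of the right bay's spring plate, like the left one's.
- thick_pack: The thicker battery pack, black plastic, 80 long (along its x) x 44 wide x 32 mm high, 0.15 to 0.3 kg, loose, lying in one of the charger's two bays (left or right varies). Origin: centre of its underside. Seated, its origin is at charger x = +12 mm, z = 24 mm and its front face at charger x = -28 mm. Its axes are parallel to the charger's.
- thin_pack: The thinner battery pack, black plastic, 80 x 44 x 18 mm, about 0.13 kg, loose, latched in the other bay in the same way. Origin: centre of its underside. It stays latched.
- key_left (a joint): Travel of the left bay's release key in m: 0 up, 0.008 fully down on its stop. Its spring resists with 1.5 N at the top, 3.5 N at the bottom; rubbing of the catch adds up to 1 N. The catch, part of the key, 16 mm wide, stands 5 mm above the strips at the middle of the pack's front face; it sinks with the key and lets the pack go when the key is about 5 mm down.
- key_right (a joint): Travel of the right bay's release key in m, like the left one's.
- key_left_top (a point): Centre of the top of the left bay's release key: black, ridged, 26 mm (charger x) x 24 mm (charger y), on the open deck on the outer side of the left bay, at charger x = -58, y = +78 mm: 44 mm sideways from the bay's middle line, 30 mm ahead of the pack's front face. Top 38 mm above the bench when up, 30 mm (6 mm above the strips) when fully down.
- key_right_top (a point): Centre of the top of the right bay's release key, the mirror image: charger x = -58, y = -78 mm, 38 mm above the bench when up.
- horn: Bystander: stainless stuffing horn standing on its 62 mm flange, 145 mm tall, beside the charger's left rear. Origin: centre of its underside.
- ferrule: Bystander: stainless ring, 54 mm across, 22 mm high, on the bench in front of the charger. Origin: centre of its underside.
- carton: Bystander: small cardboard box 75 x 50 x 45 mm, right of the charger's front. Origin: centre of its underside.
- scanner: Bystander: hand-held barcode scanner lying on its side, head 105 x 42 mm, 38 mm high with a 95 mm handle, left of the charger. Origin: under its head.
- label_roll: Bystander: paper label roll standing on end, 80 mm across, 42 mm high, right of the charger. Origin: centre of its underside.
- tape_measure: Bystander: grey tape measure, 66 x 64 x 34 mm, on the bench ahead of the charger's left front. Origin: centre of its underside.
Things that resemble listed ones, but are neither listed nor needed, are in the scene too. Leave any green look-alike of the thick_pack alone.

How it is judged:
By the outcome, as a careful person would: the job done as asked, in the order asked, and still so for the second after the job is handed in, while the arm keeps its last pose, push and grip.
It also fails if it takes over 32 s, if anything falls off the work surface, if the arm or the gripper's body presses on something with over 40 N, if the wrist force passes 120 N, or if a joint passes its speed limit or range.

## Working session

There is one attempt and no reset: what is moved stays moved. The work goes in short steps, Python scripts to look and compute and a tool call to move; the robot and the scene stay as the last step left them, time stands still between calls to the robot, and variables do not carry over. Pictures are saved under pics/ and viewed, at most 10 in all, crops included, and the job is handed in when it is done.

Besides the shell and the picture viewer there is one more tool, called after "Request:" as name(argument=value, ...), one argument or row to a line, values as JSON. apply_moves: Moves the arm, as the interface text tells. Its arguments: {"type":"object","properties":{"commands":{"type":"array"},"newtons":{"type":"number"}},"required":["commands"]}

```bash
mkdir -p pics; cat > h.py <<'E'
import numpy as np, cv2
from cell import observe, imaging, arm
from scipy.spatial.transform import Rotation as R
def snap(n,tag):
    s=observe(); im,d=imaging.get_image(n); cv2.imwrite(f'pics/{tag}.png',im[:,:,::-1]); np.save(f'pics/{tag}.npy',d); return im,d,s
def cloud(n,d):
    p=imaging.camera_params(n);K=np.array(p['camera_matrix']);v,u=np.mgrid[:480,:640]
    c=np.stack([(u-K[0,2])/K[0,0]*d,-(v-K[1,2])/K[1,1]*d,-d],-1)
    return c@np.array(p['rotation']).T+np.array(p['origin'])
E
python3 - <<'E'
from h import *
for n in('top','side'): im,d,s=snap(n,n+'1')
print(s,arm.grasp_offset,{k:v for k,v in imaging.camera_params('top').items()})
E
```

```text
{'clock': 0.05, 'joints': array([-1.28059383,  0.43517024,  0.02497099,  1.57407402, -0.01159333,
        1.13399348, -0.07513803]), 'dq': array([-0.00050514,  0.00024301,  0.00015327, -0.00295108, -0.00029686,
       -0.00146528,  0.00029049]), 'joint_efforts': array([ 3.68105728e-03, -6.69769907e+01,  9.89228077e-01, -3.15491295e+01,
       -6.07477105e-02,  3.73417558e-02,  1.47660649e-05]), 'position': array([0.23908631, 0.57687618, 0.19548667]), 'ee_rot': array([-6.13182231e-01, -3.08101351e+00,  2.34408715e-03]), 'force': array([ 0.08380667, -0.04887158, -0.23930019]), 'ft_torque': array([ 0.00443403,  0.01225289, -0.02077867]), 'gripper_force': 0.0, 'width': 0.9967345680976631} 0.0188 {'camera_matrix': array([[585.47385314,   0.        , 311.85016296],
       [  0.        , 585.47385314, 246.507997  ],
       [  0.        ,   0.        ,   1.        ]]), 'origin': array([0.47436126, 0.0545785 , 0.98228992]), 'rotation': array([ 0.0522113 , -0.09603709, -1.54775707])}
```

```bash
sed -i "s/np.array(p\['rotation'\]).T/R.from_rotvec(p['rotation']).as_matrix().T/" h.py
```

```text
(no output)
```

View pics/top1.png

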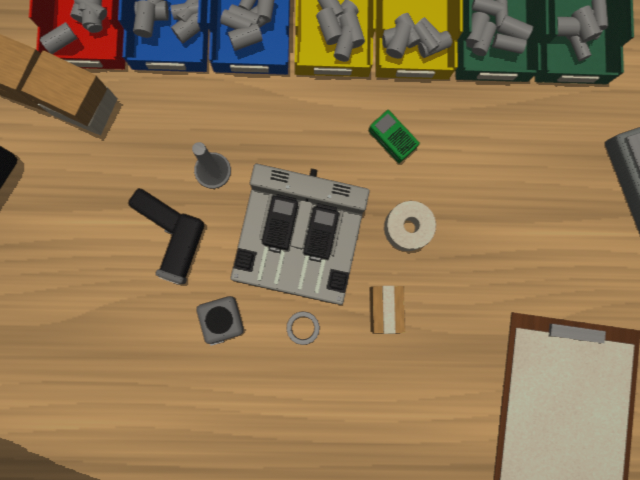

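View pics/side1.png

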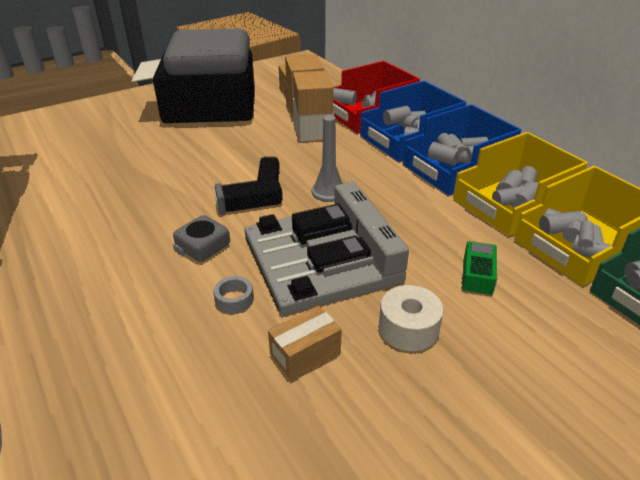

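```bash
cat > m.py <<'E'
from h import *
P=cloud('top',np.load('pics/top1.npy'))
def at(u,v,r=2): return np.median(P[v-r:v+r+1,u-r:u+r+1].reshape(-1,3),0).round(4)
for n,u,v in [('Lpack low',277,238),('Rpack low',318,247),('keyL',244,260),('keyR',338,281),('deckL',257,265),('deckC',290,270),('benchF',270,310),('bench2',360,260),('block',310,186)]: print(n,at(u,v))
# fit the charger: points 15..75mm high near it
roi=np.zeros(P.shape[:2],bool); roi[150:312,225:375]=1
m=roi&(P[...,2]>.012)&(P[...,2]<.085); 
n,l,st,c=cv2.connectedComponentsWithStats(m.astype(np.uint8)); i=1+np.argmax(st[1:,4]); m=l==i
q=P[m][:,:2]
r=cv2.minAreaRect((q*1000).astype(np.float32)); print(r)
b=roi&(P[...,2]>.055)&(P[...,2]<.08)&m; print('block',cv2.minAreaRect((P[b][:,:2]*1000).astype(np.float32)))
E
python3 m.py
```

```text
Lpack low [0.5748 0.0852 0.0564]
Rpack low [0.5634 0.0192 0.0419]
keyL [0.5398 0.1378 0.0394]
keyR [ 0.5094 -0.0142  0.0389]
deckL [0.5333 0.1179 0.0227]
deckC [0.5264 0.0637 0.0222]
benchF [0.4601 0.0956 0.001 ]
bench2 [ 0.5469 -0.0534  0.0013]
block [0.6584 0.0347 0.0641]
((592.7066650390625, 49.39241027832031), (190.30328369140625, 209.8677978515625), 78.5987548828125)
block ((616.0366821289062, 44.67022705078125), (190.1573944091797, 123.10035705566406), 78.62920379638672)
```

```bash
cat >> m.py <<'E'
print('----')
yaw=np.deg2rad(78.62-90); c=np.array([.5815,.0503])
X=np.array([np.cos(yaw),np.sin(yaw)]);Y=np.array([-X[1],X[0]])
L=np.stack([(P[...,:2]-c)@X,(P[...,:2]-c)@Y],-1)*1000; z=P[...,2]
def box(n,x0,x1,y0,y1,z0,z1):
    k=(L[...,0]>x0)&(L[...,0]<x1)&(L[...,1]>y0)&(L[...,1]<y1)&(z>z0)&(z<z1); q=L[k]
    print(n,k.sum(),np.percentile(q,2,0).round(1),np.percentile(q,98,0).round(1),np.median(z[k]).round(4))
box('keyL',-85,-30,58,100,.033,.05);box('keyR',-85,-30,-100,-58,.033,.05)
box('thick',-60,56,5,64,.050,.06);box('thin',-60,56,-64,-5,.038,.046)
box('deck',-130,-35,-130,130,.015,.03);box('block',40,130,-130,130,.055,.075)
box('horn',20,200,100,260,.02,.2); box('hornlow',20,200,100,260,.004,.02)
E
python3 m.py | sed -n '/----/,$p'
```

```text
----
keyL 236 [-68.9  67.5] [-44.5  90.5] 0.0385
keyR 235 [-69.2 -88. ] [-44.6 -65.1] 0.0385
thick 1325 [-25.6  14. ] [50.9 56.1] 0.0568
thin 1317 [-25.3 -53.8] [ 53.6 -11.6] 0.0428
deck 3800 [-124.2  -89.7] [-36.1  92.6] 0.0231
block 2941 [ 43.9 -89. ] [94.9 91.5] 0.0644
horn 823 [ 58.7 148.1] [ 97.  185.9] 0.0543
hornlow 642 [ 26.6 107.1] [192.3 254.3] 0.0076
```

Request:
apply_moves(
  commands=[
    [27,0.42,-0.64,0,0.033],
    [27,0.42,-0.64,0,0.033],
    [27,0.42,-0.64,0,0.033],
    [27,0.42,-0.64,0,0.033],
    [27,0.42,-0.64,0,0.033],
    [27,0.42,-0.64,0,0.033],
    [27,0.42,-0.64,0,0.033],
    [27,0.42,-0.64,0,0.033],
    [27,0.42,-0.64,0,0.033],
    [27,0.42,-0.64,0,0.033],
    [27,0.42,-0.64,0,0.033],
    [27,0.42,-0.64,0,0.033],
  ],
)

```text
clock: 1.6
position: [0.5421, 0.1153, 0.196]
ee_rot: [-0.304, -3.126, 0.0]
force: [0.6, 0.5, -0.4]
width: 0.27
gripper_force: 0.0
```

Request:
apply_moves(
  commands=[
    [27,0,0,-0.7,0],
    [27,0,0,-0.7,0],
    [27,0,0,-0.7,0],
    [27,0.01,0.02,0,0],
    [27,0,0,0,0],
  ],
)

```text
clock: 2.22
position: [0.5431, 0.1181, 0.0714]
ee_rot: [0.305, 3.126, 0.001]
force: [0.4, -0.0, -0.2]
width: 0.266
gripper_force: 0.0
```

```bash
python3 - <<'E'
from h import *
for n in('wrist','side','top'):
    im,d,s=snap(n,n+'2')
    if n=='side': cv2.imwrite('pics/side2c.png',cv2.resize(im[170:320,220:420,::-1],None,fx=4,fy=4,interpolation=2))
print(s['position'],s['ee_rot'],s['force'],imaging.camera_params('wrist'))
E
```

```text
[0.54359987 0.11824447 0.0720773 ] [3.05294751e-01 3.12401622e+00 1.99437732e-03] [-0.19655995 -0.93253605  0.22359514] {'camera_matrix': array([[348.59142241,   0.        , 330.13626965],
       [  0.        , 348.59142241, 241.74125797],
       [  0.        ,   0.        ,   1.        ]]), 'tool_from_camera': array([[ 1.64548827e-04,  9.50809243e-01,  3.09776947e-01,
         8.23308456e-02],
       [ 9.99999185e-01,  2.35860757e-04, -1.25512013e-03,
         6.48937491e-04],
       [-1.26644404e-03,  3.09776901e-01, -9.50808429e-01,
        -1.88552004e-01],
       [ 0.00000000e+00,  0.00000000e+00,  0.00000000e+00,
         1.00000000e+00]])}
```

View pics/wrist2.png

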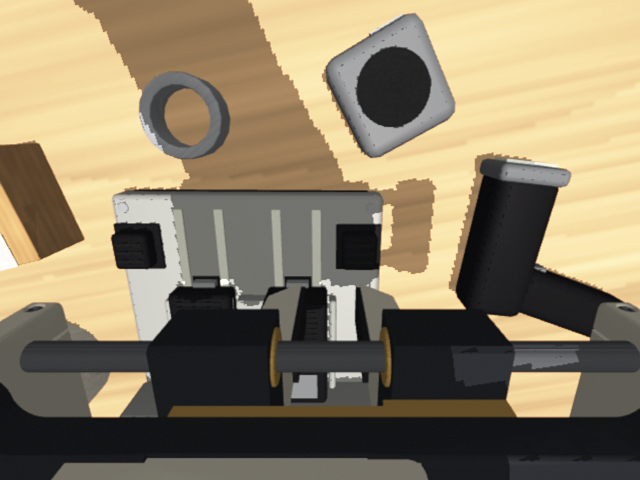

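View pics/side2c.png

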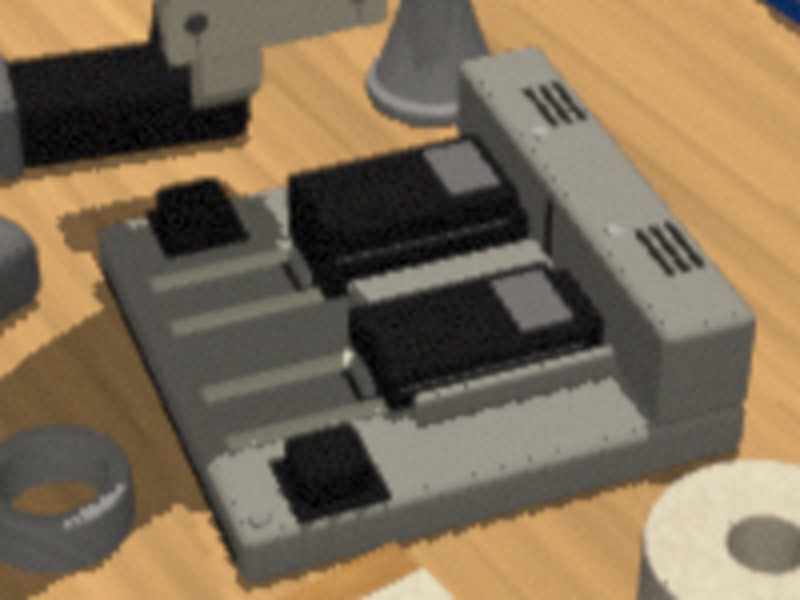

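```bash
python3 - <<'E'
from h import *
s=observe();Rt=R.from_rotvec(s['ee_rot']).as_matrix();t=s['position'];print(t,Rt.round(3),s['joints'])
pts={'tcp':[0,0,0],'f+':[0,.022,0],'f-':[0,-.022,0]}
for n in('side','top','wrist'):
    p=imaging.camera_params(n);K=p['camera_matrix']
    for k,v in pts.items():
        if n=='wrist': T=np.array(p['tool_from_camera']);c=T[:3,:3].T@(np.array(v)-T[:3,3])
        else: c=R.from_rotvec(p['rotation']).as_matrix().T@(t+Rt@v-p['origin'])
        print(n,k,K[0,2]-K[0,0]*c[0]/c[2],K[1,2]+K[1,1]*c[1]/c[2])
a=cv2.imread('pics/side2.png');b=cv2.imread('pics/top2.png')
cv2.imwrite('pics/both.png',np.hstack([cv2.resize(a,(400,300)),cv2.resize(b,(400,300))]))
E
```

```text
[0.54350385 0.11818447 0.0719948 ] [[-0.981  0.194  0.003]
 [ 0.194  0.981  0.001]
 [-0.003  0.002 -1.   ]] [-0.4382924   0.45974165  0.1748282   1.89811989 -0.10912052  0.78983748
  1.17137784]
side tcp 274.4999865374252 206.69451305472177
side f+ 270.1239574510854 199.0272681601797
side f- 279.0494648233894 214.6656584636447
top tcp 254.93838742214 256.455995586296
top f+ 241.1112929426095 253.41168734057723
top f- 268.75910941438605 259.49890080293926
wrist tcp 328.6020554264844 275.5688321476096
wrist f+ 366.0471441728933 275.5554396541736
wrist f- 291.14686709812077 275.58222825323054
```

View pics/both.png

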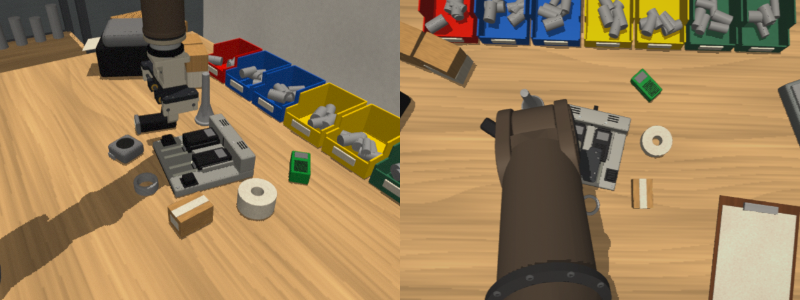

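```bash
python3 - <<'E'
from h import *
d=np.load('pics/wrist2.npy');p=imaging.camera_params('wrist');K=p['camera_matrix'];T=np.array(p['tool_from_camera'])
v,u=np.mgrid[:480,:640]
C=np.stack([(u-K[0,2])/K[0,0]*d,-(v-K[1,2])/K[1,1]*d,-d],-1)@T[:3,:3].T+T[:3,3]
for r in (275,282,288,292,296,300,306): print(r,[(c,)+tuple((C[r,c]*1000).round().astype(int)) for c in range(262,400,12)])
im=cv2.imread('pics/wrist2.png')[210:330,230:430];cv2.imwrite('pics/w2c.png',cv2.resize(im,None,fx=4,fy=4,interpolation=2))
D=cloud('side',np.load('pics/side2.npy'))
for uv in [(274,180),(276,190),(276,195),(272,192),(280,194)]: print(uv,D[uv[1],uv[0]].round(3))
E
```

```text
275 [(262, np.int64(-22), np.int64(-50), np.int64(51)), (274, np.int64(-21), np.int64(-41), np.int64(50)), (286, np.int64(-21), np.int64(-32), np.int64(50)), (298, np.int64(-21), np.int64(-23), np.int64(50)), (310, np.int64(-21), np.int64(-14), np.int64(49)), (322, np.int64(-21), np.int64(-5), np.int64(50)), (334, np.int64(-21), np.int64(4), np.int64(49)), (346, np.int64(-21), np.int64(13), np.int64(49)), (358, np.int64(-21), np.int64(22), np.int64(49)), (370, np.int64(-21), np.int64(31), np.int64(49)), (382, np.int64(-31), np.int64(43), np.int64(72)), (394, np.int64(-31), np.int64(53), np.int64(71))]
282 [(262, np.int64(-27), np.int64(-50), np.int64(50)), (274, np.int64(-27), np.int64(-41), np.int64(51)), (286, np.int64(-27), np.int64(-32), np.int64(49)), (298, np.int64(-25), np.int64(-23), np.int64(45)), (310, np.int64(-26), np.int64(-14), np.int64(48)), (322, np.int64(-26), np.int64(-5), np.int64(48)), (334, np.int64(-27), np.int64(4), np.int64(49)), (346, np.int64(-27), np.int64(13), np.int64(50)), (358, np.int64(-27), np.int64(22), np.int64(49)), (370, np.int64(-27), np.int64(31
[... 2589 characters left out ...]
(274, np.int64(9), np.int64(-24), np.int64(-53)), (286, np.int64(9), np.int64(-18), np.int64(-53)), (298, np.int64(7), np.int64(-13), np.int64(-51)), (310, np.int64(-29), np.int64(-12), np.int64(17)), (322, np.int64(-29), np.int64(-4), np.int64(17)), (334, np.int64(-41), np.int64(4), np.int64(38)), (346, np.int64(-47), np.int64(13), np.int64(49)), (358, np.int64(6), np.int64(13), np.int64(-49)), (370, np.int64(9), np.int64(18), np.int64(-53)), (382, np.int64(9), np.int64(23), np.int64(-54)), (394, np.int64(9), np.int64(29), np.int64(-53))]
(274, 180) [0.505 0.039 0.173]
(276, 190) [0.534 0.09  0.12 ]
(276, 195) [0.594 0.21  0.024]
(272, 192) [0.528 0.092 0.118]
(280, 194) [0.601 0.208 0.024]
```

View pics/w2c.png

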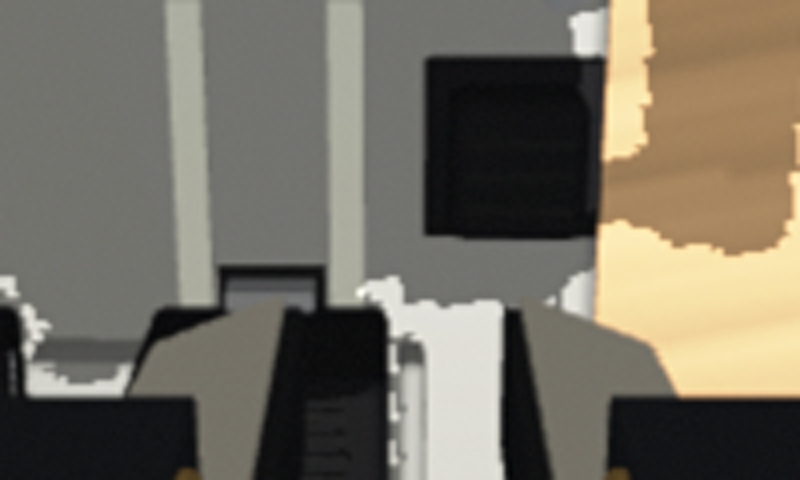

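```bash
cat > g.py <<'E'
from h import *
import sys
tag=sys.argv[1]
for n in('wrist','side'): im,d,s=snap(n,n+tag)
Rt=R.from_rotvec(s['ee_rot']).as_matrix();t=s['position'];print(t,s['force'],s['width'])
D=(cloud('side',d)-t)@Rt*1000
d=np.load(f'pics/wrist{tag}.npy');p=imaging.camera_params('wrist');K=p['camera_matrix'];T=np.array(p['tool_from_camera'])
v,u=np.mgrid[:480,:640]
C=(np.stack([(u-K[0,2])/K[0,0]*d,-(v-K[1,2])/K[1,1]*d,-d],-1)@T[:3,:3].T+T[:3,3])*1000
for nm,q in(('side',D),('wrist',C)):
    for lo in range(-110,20,10):
        k=(abs(q[...,0])<45)&(abs(q[...,1])<110)&(q[...,2]>lo)&(q[...,2]<=lo+10)
        if k.sum()>3: print(nm,lo,k.sum(),np.percentile(q[k],[2,98],axis=0).round(0).tolist())
E
python3 g.py 3
```

```text
[0.54332413 0.11813374 0.07180711] [ 0.38764602  0.90912995 -0.24088169] 0.2711481856180946
side -110 560 [[-32.0, -88.0, -110.0], [38.0, 81.0, -100.0]]
side -100 112 [[-33.0, -88.0, -100.0], [38.0, 81.0, -96.0]]
side -60 94 [[-8.0, -31.0, -60.0], [13.0, 25.0, -50.0]]
side -50 78 [[-8.0, -30.0, -50.0], [13.0, 27.0, -41.0]]
side -40 32 [[-8.0, -24.0, -40.0], [13.0, 13.0, -31.0]]
side 10 292 [[-45.0, -47.0, 13.0], [-24.0, -5.0, 20.0]]
wrist -110 10503 [[0.0, -82.0, -110.0], [35.0, 81.0, -100.0]]
wrist -100 2005 [[-6.0, -83.0, -100.0], [35.0, 84.0, -91.0]]
wrist -90 228 [[-13.0, -14.0, -90.0], [2.0, 16.0, -80.0]]
wrist -80 590 [[-12.0, -18.0, -79.0], [10.0, 19.0, -70.0]]
wrist -70 634 [[0.0, -19.0, -70.0], [10.0, 21.0, -60.0]]
wrist -60 846 [[-5.0, -27.0, -60.0], [10.0, 29.0, -50.0]]
wrist -50 859 [[-9.0, -27.0, -50.0], [10.0, 29.0, -40.0]]
wrist -40 418 [[-10.0, -22.0, -40.0], [10.0, 24.0, -31.0]]
wrist 10 541 [[-45.0, -15.0, 15.0], [-27.0, -2.0, 19.0]]
```

Request:
apply_moves(
  commands=[
    [44,0,0,-0.3,0],
    [44,0,-0.01,-0.3,0],
    [44,0,0,-0.3,0],
    [44,0,0,0,0],
    [44,0,0,0,0],
  ],
)

```text
clock: 3.1
position: [0.5429, 0.1173, 0.0171]
ee_rot: [0.306, 3.126, 0.001]
force: [0.1, -0.6, 0.4]
width: 0.44
gripper_force: 0.0
```

```bash
python3 g.py 4 | grep -v -- '-110\|-100\|-[789]0'; python3 - <<'E'
import cv2,numpy as np
a=cv2.imread('pics/side4.png')[170:270,230:380];b=cv2.imread('pics/wrist4.png')[200:330,230:425]
cv2.imwrite('pics/v4.png',np.hstack([cv2.resize(a,(400,267),interpolation=2),cv2.resize(b,(400,267),interpolation=2)]))
E
```

```text
[0.54297926 0.11738771 0.01724687] [-0.15008221  0.2174621  -0.87260364] 0.4339619845853539
side -60 84 [[-9.0, -39.0, -59.0], [13.0, -30.0, -50.0]]
side -50 133 [[-44.0, -44.0, -50.0], [13.0, 27.0, -40.0]]
side -40 257 [[-45.0, -46.0, -40.0], [12.0, -8.0, -30.0]]
side -30 453 [[-45.0, -109.0, -30.0], [16.0, 24.0, -20.0]]
side -20 390 [[-44.0, -102.0, -20.0], [37.0, 110.0, -10.0]]
side -10 2774 [[-27.0, -108.0, -9.0], [42.0, 107.0, -2.0]]
side 0 242 [[3.0, -106.0, 0.0], [44.0, 110.0, 10.0]]
side 10 641 [[-2.0, -99.0, 11.0], [45.0, 109.0, 18.0]]
wrist -60 1036 [[-6.0, -35.0, -60.0], [10.0, 37.0, -50.0]]
wrist -50 987 [[-42.0, -34.0, -50.0], [10.0, 36.0, -40.0]]
wrist -40 1122 [[-45.0, -28.0, -40.0], [9.0, 30.0, -31.0]]
wrist -30 1295 [[-28.0, -18.0, -23.0], [14.0, 32.0, -20.0]]
wrist -20 2355 [[-29.0, -21.0, -20.0], [34.0, 110.0, -10.0]]
wrist -10 25445 [[-32.0, -106.0, -8.0], [38.0, 107.0, -2.0]]
wrist 0 2111 [[-21.0, -105.0, 0.0], [40.0, 110.0, 10.0]]
wrist 10 14920 [[-28.0, -94.0, 13.0], [44.0, 108.0, 18.0]]
```

View pics/v4.png

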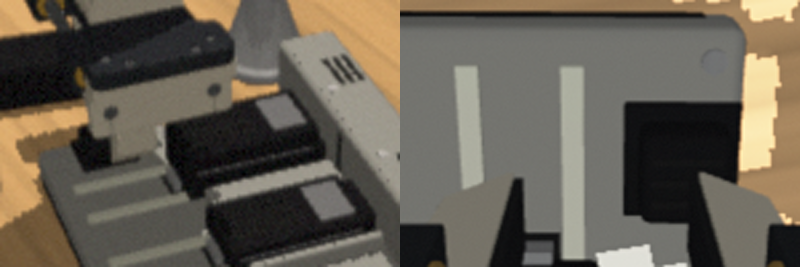

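Request:
apply_moves(
  commands=[
    [44,0,0,-0.12,0],
    [44,0,0,-0.05,0],
    [44,0,0,0,0],
  ],
)

```text
clock: 3.58
position: [0.5424, 0.1173, 0.0059]
ee_rot: [0.306, 3.127, 0.0]
force: [-0.3, -0.6, 0.8]
width: 0.435
gripper_force: 0.2
```

Request:
apply_moves(
  commands=[
    [44,0,0,-0.03,0],
    [44,0,0,0,0],
  ],
)

```text
clock: 3.82
position: [0.5424, 0.1173, 0.0043]
ee_rot: [0.306, 3.126, 0.0]
force: [0.8, -0.3, 2.2]
width: 0.443
gripper_force: 1.0
```

Request:
apply_moves(
  commands=[
    [44,0,0,-0.03,0],
    [44,0,0,0,0],
  ],
)

```text
clock: 4.08
position: [0.5417, 0.1172, 0.0022]
ee_rot: [-0.306, -3.126, 0.0]
force: [-1.6, 2.0, 2.5]
width: 0.439
gripper_force: 2.8
```

Request:
apply_moves(
  commands=[
    [44,0,0,0,0],
    [44,0,0,0,0],
  ],
)

```text
clock: 4.32
position: [0.5417, 0.1173, 0.0023]
ee_rot: [-0.305, -3.126, 0.0]
force: [-2.4, 0.2, 2.7]
width: 0.442
gripper_force: 3.1
```

```bash
cat > k.py <<'E'
from h import *
import sys
im,d,s=snap('side','side'+sys.argv[1])
F=[];
for i in range(4): imaging.get_image('side'); F.append(observe()['force'])
print(s['clock'],s['position'],np.mean(F,0),s['gripper_force'])
c=np.array([.5829,.0512]);yaw=-.1985
X=np.array([np.cos(yaw),np.sin(yaw)]);Y=np.array([-X[1],X[0]])
for t in ('side1','side'+sys.argv[1]):
    P=cloud('side',np.load(f'pics/{t}.npy'));L=np.stack([(P[...,:2]-c)@X,(P[...,:2]-c)@Y],-1)*1000
    for nm,y0,y1,z0,z1 in(('thick',10,58,.05,.062),('thin',-58,-10,.036,.046)):
        k=(L[...,0]>-70)&(L[...,0]<57)&(L[...,1]>y0)&(L[...,1]<y1)&(P[...,2]>z0)&(P[...,2]<z1)
        print(t,nm,k.sum(),np.percentile(L[k],[2,50,98],axis=0).round(1).tolist())
E
python3 k.py 5
```

```text
4.325 [0.54174553 0.11725784 0.00228322] [-3.17856427  1.39454329  2.59448368] 3.1008176258183084
side1 thick 1038 [[-27.6, 11.0], [9.7, 28.0], [49.0, 53.1]]
side1 thin 1268 [[-27.5, -56.7], [10.7, -39.1], [54.8, -14.9]]
side5 thick 747 [[-63.9, 10.8], [1.4, 19.4], [33.3, 50.5]]
side5 thin 1258 [[-27.5, -56.7], [10.9, -39.0], [54.9, -14.3]]
```

Request:
apply_moves(
  commands=[
    [44,0,0,-0.02,0],
    [44,0,0,-0.01,0],
    [44,0,0,0,0],
    [44,0,0,0,0],
  ],
)

```text
clock: 5.08
position: [0.5418, 0.1173, 0.0006]
ee_rot: [-0.305, -3.126, 0.0]
force: [-6.0, 0.9, 4.9]
width: 0.441
gripper_force: 3.8
```

```bash
python3 k.py 6; python3 - <<'E'
import cv2
a=cv2.imread('pics/side6.png')[160:300,230:420];cv2.imwrite('pics/v6.png',cv2.resize(a,None,fx=4,fy=4,interpolation=2))
E
```

```text
5.075 [0.54178961 0.11726671 0.00061376] [-4.54199013  1.02398525  5.11037844] 3.7758445856161416
side1 thick 1038 [[-27.6, 11.0], [9.7, 28.0], [49.0, 53.1]]
side1 thin 1268 [[-27.5, -56.7], [10.7, -39.1], [54.8, -14.9]]
side6 thick 693 [[-63.0, 10.9], [5.4, 19.0], [33.5, 50.6]]
side6 thin 1264 [[-27.4, -56.6], [10.9, -39.0], [54.3, -14.0]]
```

View pics/v6.png

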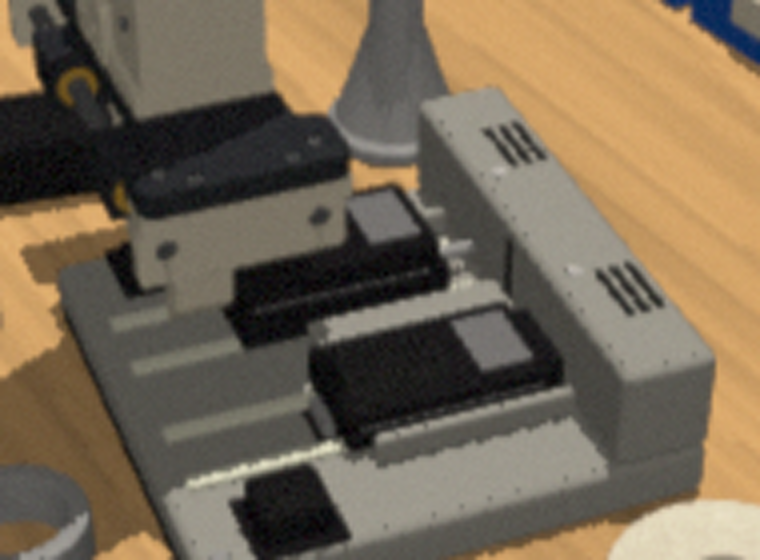

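```bash
python3 -c "
from cell import arm
print(arm.sign_off())"
```

```text
the job is handed in; nothing more can be done
None
```

The job is handed in. The thick pack (left bay) is released, about 16 mm out and off its contacts, pushing on the stop finger. The other finger still holds its key about 6–7 mm down, and the thin pack is still latched. Nothing was lifted, and I saw nothing else on the bench touched.

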